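# Count bed-bolt spacers through the gate of a counting tray

## Robot

A 6-joint arm with a two-finger parallel gripper is mounted at the origin on the work surface. World frame = base frame: x ahead of the robot, y to its left, z up, the work surface at z = 0. Lengths are in m, angles in rad, forces in N, time in s.
With the tool pointing down it reaches from about 0.25 to 0.725 m from the base axis. Payload 4 kg.
Tool frame: the origin (TCP) lies on the centre line of the jaws, within the pads' length; the fingertips stand 22 mm ahead of it and the grasp point (between the pads) lies 3 mm ahead of it; z points along the fingers, y is the line along which they close (so a half turn about z gives the same grasp; the last joint's range is limited). The gripper opens to 85 mm and grips with 20 to 120 N. Pads are 22 mm wide; open, the fingers measure 114 mm over their backs; the gripper's body (76 mm by 85 mm) begins 54 mm behind the grasp point. The pads swing forward as they close: fully open they stand 13 mm farther back than shut.
Start: joints at [1.221, 0.241, 0.005, 1.335, 0, 1.571], TCP at [0.171, 0.47, 0.253] pointing down, gripper open.
Joint ranges: [-2.72, 2.72], [-1.05, 1.87], [-1.09, 1.28], [-1.99, 2.15], [-1.42, 1.44], [-3.14, 3.14]. Speed limits (rad/s): [2.79, 2.79, 3.14, 3.14, 3.14, 3.14].

## Interface

Orientations are given as a unit quaternion [x, y, z, w].
In Python, from workcell import bot gives the robot as it stands.
- The arm moves only by the shell command python3 -m inch 'ROWS'. ROWS is JSON, one flat list of numbers, 7 for each row, row after row: the shift along the world's x, y, z in mm, then the turn, a rotation vector about the world's x, y, z in rad, then the opening in per cent of the stroke, from 0 (shut) to 100 (fully open). A call has 1 to 8 rows; each row is the pose to reach, as a shift and turn from the pose commanded when the call began; what a row does not reach only later rows make up. A row lasts 1/12 s, in which the tool goes at most 41.7 mm and 7.16 degrees, less where a joint would pass 70% of its speed; a pose out of reach is approached as far as the arm can. A call with a gripper value outside its range is refused whole. The fingers move at their own pace and stop on an object; the grip force is fixed at half the most. Time passes only in rows, so rows that repeat a pose let the fingers close. It gives the time, the measured TCP pose, the force, the opening and the grip force at its end, in the units of the state.
- bot.get_obs(): the state, without advancing time (a new reading comes with each control period).
- bot.camera(name): name is "scene" or "side" or "wrist"; returns the picture (420x560x3 uint8, blue, green, red); there is no depth.
- bot.camera_info(name): a dict with "intrinsics" (3x3 intrinsics, pixels), "camera_from_world" (4x4, takes a point from world to camera coordinates); the wrist camera has in their place "hand_eye" (4x4, takes a point from camera to tool coordinates, whose origin is the TCP and whose axes are the flange's). Camera axes: x right, y down, z forward; pixel columns grow to the right and rows downward; lengths in m; the calibration is good to about 2 mm. A picture is of the moment at which its call begins: read the wrist's pose just before it. camera_info takes no time and is no camera call.
- bot.job_done(): hands the job in; it is judged then, once.
Trained networks look in the newest picture that a camera, given by its name, has taken for a name from the list of things; names that differ only in an ending like _2 or _b are one class to them, and where a whole thing is asked for, a point or a joint stands for the part that bears it (a point fixed in the world has none). Each returns a list of dicts, best first, with "confidence" (0 to 1); they miss things now and then, are a little off and sometimes report something else, mostly with a low value. They report only what shows in the picture. A call takes as long as a camera call.
- bot.silhouettes(camera, target): "mask" (420x560 bool, what is visible of it) and "uv" ([column, row] in pixels, amid what is visible of it).
- bot.spot_point(camera, target): "uv" ([column, row] in pixels: a listed point, or the origin of a listed thing).
The state is a dict: "clock": time; "joint_pos": joint angles; "joint_vel": joint speeds; "tau": joint torques, N m; "eef_pos": TCP position; "tool_rot": TCP orientation; "ft_force": force on the tool from outside, world axes, zero at the start; "ft_torque": the same for the moment, N m; "grip_width": finger opening in m; "grasp_force": force on a finger pad.
Only numpy, scipy, OpenCV 4.12 (cv2) and the standard library are available. Lean on these libraries where they do the work, as an engineer would, in place of code of your own. Each camera call takes 0.05 s, during which the arm holds its last target. There are 200 camera calls.

## Task

Sweep the three steel spacers lying on the plywood counting tray through the narrow gate in its fence, one at a time, so that each drops into the slot behind the gate before the next one follows. Push them along the tray with the fingertips, do not lift them over, and leave the wooden drawer knob and the bolt on the tray standing where they are.

Things in the scene. Friction and masses are not known exactly. Their poses are not given: they have to be found in the camera images.
- gate (a point): Middle of the gate in the fence of the fixed plywood counting tray, at deck level, at the deck's edge over the slot. x is level and points through the gate from deck to slot, y left along the gate, z up. The gate is a 48 mm gap between posts 16 mm high that stand at x = -12 to 0 mm. The fence (16 mm high) slants back from them to x = -47 mm at y = +/-150 mm: a shallow funnel.
- deck (a point): Middle of the tray's flat level deck, on its top, 70 mm above the bench; axes as the gate's; 120 mm before the gate point. The plywood deck reaches from 114 mm behind this point (-x) to the slot's edge at the gate, and 150 mm to either side; rims at its rear and sides are 14 mm high, 12 mm thick.
- slot (a point): Centre of the slot's floor, 62 mm below the deck and 47 mm beyond the gate point. The slot is an open pocket with upright walls that begins at the deck's edge: 94 mm long along the gate's x, 64 mm wide along its y; axes as the gate's.
- spacer1_c (a point): Centre (half-way up) of loose steel spacer 1 of three identical ones: a flat ring lying on the deck, 36 mm outside diameter, 13 mm bore, 10 mm thick, about 70 g; its centre is 5 mm above the deck. z is its axis.
- spacer2_c (a point): Centre (half-way up) of loose steel spacer 2 of three identical ones: a flat ring lying on the deck, 36 mm outside diameter, 13 mm bore, 10 mm thick, about 70 g; its centre is 5 mm above the deck. z is its axis.
- spacer3_c (a point): Centre (half-way up) of loose steel spacer 3 of three identical ones: a flat ring lying on the deck, 36 mm outside diameter, 13 mm bore, 10 mm thick, about 70 g; its centre is 5 mm above the deck. z is its axis.
- knob: Turned dark-wood drawer knob, loose, standing on the deck among the spacers: 26 mm largest diameter, 28 mm high, about 30 g. Origin at the centre of its foot, z up. To be left standing.
- bolt: Dark steel bolt, loose, standing on its head near the rear rim of the deck, far from the gate: head 22 mm across and 8 mm high, shank 10 mm in diameter, 35 mm high in all. Origin at the centre of its underside, z up. To be left standing.

How it is judged:
By the outcome, as a careful person would: the job done as asked, in the order asked, and still so for the second after the job is handed in, with the robot touching nothing.
It also fails if it takes over 72 s, if anything falls off the work surface, if the arm or the gripper's body presses on something with over 40 N, if the wrist force passes 120 N, or if a joint passes its speed limit or range.

## Working session

There is one attempt and no reset: what is moved stays moved. The work goes in short steps, Python scripts to look and compute and a shell command to move; the robot and the scene stay as the last step left them, time stands still between calls to the robot, and variables do not carry over. Pictures are saved under pics/ and viewed, at most 11 in all, crops included, and the job is handed in when it is done.

```bash
mkdir -p pics; cat > h.py <<'E'
import numpy as np, cv2
from workcell import bot
def ray(cam,uv):
    i=bot.camera_info(cam);K=np.array(i["intrinsics"]);T=np.array(i["camera_from_world"])
    d=T[:3,:3].T@np.linalg.solve(K,[uv[0],uv[1],1]);c=-T[:3,:3].T@T[:3,3];return c,d
def onz(cam,uv,z):
    c,d=ray(cam,uv);return c+d*(z-c[2])/d[2]
def pix(cam,p):
    i=bot.camera_info(cam);K=np.array(i["intrinsics"]);T=np.array(i["camera_from_world"])
    q=K@(T[:3,:3]@np.asarray(p)+T[:3,3]);return q[:2]/q[2]
E
python3 - <<'E'
from h import *
np.set_printoptions(precision=4,suppress=True)
for c in ["scene","side"]:
    cv2.imwrite(f"pics/{c}0.png",bot.camera(c))
    print(c,"cam at",ray(c,[280,210])[0])
    for n,z in [("gate",.07),("deck",.07),("slot",.008),("spacer1_c",.075),("knob",.07),("bolt",.07)]:
        for r in bot.spot_point(c,n)[:4]: print(n,round(r["confidence"],2),np.round(r["uv"],1),onz(c,r["uv"],z))
o=bot.get_obs();print(o["clock"],o["eef_pos"],o["tool_rot"],o["grip_width"])
E
```

```text
scene cam at [0.9408 0.2344 0.6123]
gate 0.77 [340.  185.9] [0.5034 0.0654 0.07  ]
deck 0.77 [298.3 242.2] [0.6235 0.06   0.07  ]
slot 0.87 [353.2 192.7] [0.4561 0.0718 0.008 ]
spacer1_c 0.69 [315. 258.] [0.6377 0.0933 0.075 ]
knob 0.91 [358.  258.3] [0.607  0.1427 0.07  ]
bolt 0.72 [240.  278.7] [0.7111 0.0211 0.07  ]
side cam at [ 0.4193 -0.4277  0.4978]
gate 0.61 [216.3 217.9] [0.5015 0.0695 0.07  ]
deck 0.83 [282.4 203.8] [0.6192 0.0627 0.07  ]
slot 0.92 [190.9 253.6] [0.4479 0.0656 0.008 ]
slot 0.27 [282.  236.5] [0.6117 0.0459 0.008 ]
spacer1_c 0.8 [282.6 189.6] [0.6326 0.0949 0.075 ]
knob 0.75 [255.5 178.4] [0.6006 0.1536 0.07  ]
bolt 0.69 [340.2 206.8] [0.7093 0.0172 0.07  ]
0.7 [0.1714 0.4697 0.2533] [0.174  0.9847 0.     0.    ] 0.08538405668838561
```

View pics/scene0.png

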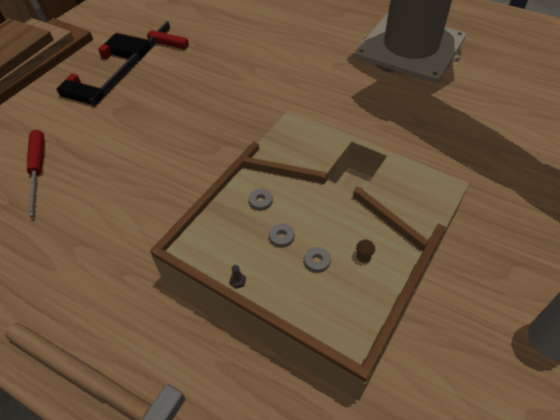

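View pics/side0.png

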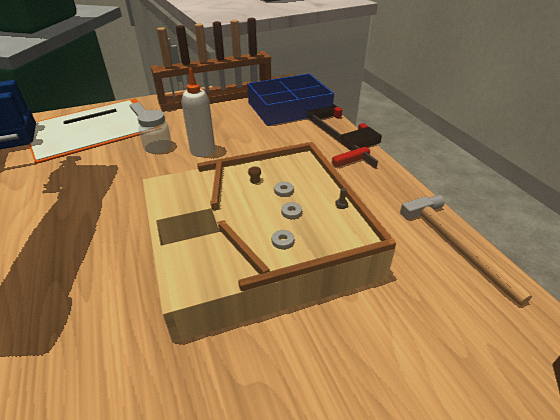

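Scene: the spacers are at (261,199), (282,235) and (317,259). The knob is at (365,250), the bolt at (237,277), and the gate at (340,186), opening toward the robot (-x). Side view agrees: spacers at (283,239), (291,210), (284,189). Next I fit the tray pose and check it with an overlay.

```bash
cat > fit.py <<'E'
from h import *
from scipy.optimize import least_squares
np.set_printoptions(precision=4,suppress=True)
def W(p,l):  # gate-frame -> world
    x,y,t=p;c,s=np.cos(t),np.sin(t);l=np.asarray(l,float)
    return np.array([x+c*l[0]-s*l[1],y+s*l[0]+c*l[1],.07+l[2]])
obs=[("scene",(159,251),(-.246,-.162,.014)),("scene",(367,374),(-.246,.162,.014)),
("side",(312,145),(-.246,.162,.014)),("side",(393,243),(-.246,-.162,.014))]
obs=[(c,u,(l[0],-l[1],l[2])) if 0 else (c,u,l) for c,u,l in obs]
E
python3 - <<'E'
from fit import *
for c in ["scene","side"]:
    bot.camera(c)
    for n,l in [("gate",(0,0,0)),("deck",(-.12,0,0)),("slot",(.047,0,-.062))]:
        r=bot.spot_point(c,n)
        if r: obs.append((c,r[0]["uv"],l))
    for n,z in [("spacer1_c",.075),("knob",.084),("bolt",.0875)]:
        for r in bot.silhouettes(c,n)[:5]:
            print(c,n,round(r["confidence"],2),np.round(r["uv"],1),r["mask"].sum(),onz(c,r["uv"],z))
best=None
for sgn in (1,-1):
    ob=[(c,u,(l[0],sgn*l[1],l[2])) for c,u,l in obs]
    f=lambda p:np.concatenate([pix(c,W(p,l))-u for c,u,l in ob])
    s=least_squares(f,[.5025,.0675,3.1],loss="soft_l1")
    print(sgn,s.x,s.cost)
    if best is None or s.cost<best[0].cost: best=(s,f)
s,f=best;print(f(s.x).reshape(-1,2))
p=s.x
for c in ["scene","side"]:
    im=bot.camera(c);im=cv2.resize(im,None,fx=1.4,fy=1.4)
    P=lambda l:tuple(int(round(v*1.4)) for v in pix(c,W(p,l)))
    for a in ([(-.234,-.15,0),(-.234,.15,0)],[(-.246,-.162,.014),(-.246,.162,.014)],[(-.234,-.15,0),(-.047,-.15,0)],[(-.234,.15,0),(-.047,.15,0)],
      [(0,.024,.016),(-.035,.15,.016)],[(0,-.024,.016),(-.035,-.15,.016)],[(0,-.032,0),(.094,-.032,0)],[(0,.032,0),(.094,.032,0)],[(.094,.032,0),(.094,-.032,0)],[(-.2,0,0),(0,0,0)]):
        cv2.line(im,P(a[0]),P(a[1]),(0,0,255),1)
    cv2.imwrite(f"pics/{c}1.png",im)
E
```

```text
scene spacer1_c 0.61 [315.3 255.1] 470 [0.6335 0.0915 0.075 ]
scene knob 0.81 [361.3 251.5] 310 [0.6039 0.1444 0.084 ]
scene bolt 0.57 [235.1 276.8] 263 [0.7193 0.021  0.0875]
side spacer1_c 0.5 [281.6 190.3] 250 [0.6302 0.0936 0.075 ]
side knob 0.76 [255.  173.8] 158 [0.5987 0.1491 0.084 ]
side bolt 0.45 [341.7 202.4] 140 [0.7055 0.0084 0.0875]
1 [0.5012 0.0735 3.0113] 1044.8850874604439
-1 [0.4989 0.0665 3.1032] 32.685514733024405
[[-9.6332 -2.2819]
 [ 0.8629  2.8351]
 [ 0.2692 -4.0352]
 [ 3.9206 -0.5693]
 [ 0.42   -3.1161]
 [ 2.7737 -1.6306]
 [-0.6768  2.7786]
 [ 1.6644  5.6185]
 [ 0.0119 -1.454 ]]
```

View pics/scene1.png

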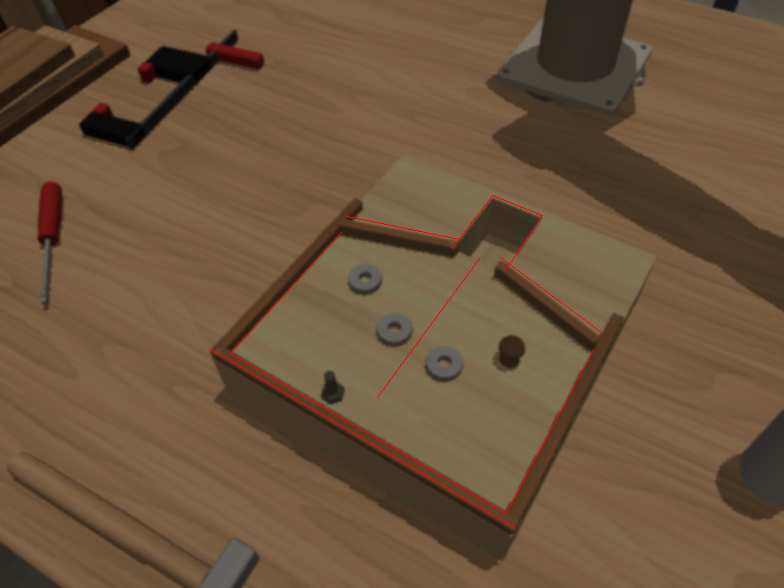

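The overlay lines match the rims, the slot (top edge at (515,205)) and the fence. Next come the object positions in the gate frame.

```bash
cat > pose.py <<'E'
from h import *
G=(0.499,0.0665,3.1032)
def toG(q):
    d=np.array([q[0]-G[0],q[1]-G[1]]);c,s=np.cos(G[2]),np.sin(G[2]);return np.round(np.array([c*d[0]+s*d[1],-s*d[0]+c*d[1]])*1e3,1)
def toW(l):
    c,s=np.cos(G[2]),np.sin(G[2]);return np.array([G[0]*1e3+c*l[0]-s*l[1],G[1]*1e3+s*l[0]+c*l[1]]).round(1)
E
python3 - <<'E'
from pose import *
# circle detection by bright blob in grey ring: colour
for c,seeds in [("scene",[(261,199),(282,235),(317,259)]),("side",[(283,239),(291,210),(284,189)])]:
    im=bot.camera(c);hsv=cv2.cvtColor(im,cv2.COLOR_BGR2HSV)
    m=((hsv[...,1]<60)&(hsv[...,2]>70)).astype(np.uint8)
    n,L,st,ce=cv2.connectedComponentsWithStats(m)
    for s in seeds:
        k=np.argmin(np.hypot(*(ce-s).T)+1e3*(st[:,4]<40));x,y,w,h,a=st[k]
        pts=np.argwhere(L==k)[:,::-1].astype(np.int32);e=cv2.minEnclosingCircle(pts)
        q=onz(c,(x+(w-1)/2,y+(h-1)/2),.075);print(c,s,ce[k].round(1),w,h,a,q[:2].round(4),toG(q))
for n,c,u in [("knob","scene",(358,258.3)),("knob","side",(255.5,178.4)),("bolt","scene",(240,278.7)),("bolt","side",(340.2,206.8))]:
    q=onz(c,u,.07);print(n,c,q[:2],toG(q))
print(np.array(bot.camera_info("wrist")["hand_eye"]).round(3))
E
```

```text
scene (261, 199) [260.2 197.4] 24 18 305 [ 0.5845 -0.0255] [-89.   88.6]
scene (282, 235) [281.2 233.4] 25 21 354 [0.6248 0.0331] [-127.    28.5]
scene (317, 259) [317.1 257.9] 27 23 403 [0.6364 0.0957] [-136.2  -34.4]
side (283, 239) [282.4 237.6] 22 18 246 [ 0.5844 -0.0234] [-88.8  86.5]
side (291, 210) [291.3 208.7] 20 14 190 [0.6265 0.0392] [-128.4   22.4]
side (284, 189) [283.3 187.3] 19 12 159 [0.6357 0.1006] [-135.3  -39.3]
knob scene [0.60703745 0.14266989] [-105.   -80.3]
knob side [0.60057012 0.15359817] [-98.2 -90.9]
bolt scene [0.71107472 0.021095  ] [-213.7   37.2]
bolt side [0.70934417 0.01718183] [-212.1   41.2]
[[-0.    -0.951 -0.308  0.08 ]
 [ 1.    -0.     0.    -0.   ]
 [-0.    -0.308  0.951 -0.12 ]
 [ 0.     0.     0.     1.   ]]
```

```bash
cat >> pose.py <<'E'
from scipy.spatial.transform import Rotation as R
def go(x,y,z,yaw):
    "shift (mm) & turn (rad) from measured pose to TCP at gate-frame x,y, height z mm, tool-x at yaw deg rel. gate x"
    o=bot.get_obs();M=R.from_quat(o["tool_rot"]).as_matrix();w=toW((x,y))
    cur=np.degrees(np.arctan2(M[1,0],M[0,0]));d=(np.degrees(G[2])+yaw-cur+180)%360-180
    p=np.array(o["eef_pos"])*1e3;print("t",round(o["clock"],2),"at",toG(p/1e3),p[2].round(1),"yaw",round((cur-np.degrees(G[2])+180)%360-180,1),"shift",(np.array([*w,z])-p).round(1),"turn",np.radians(d).round(3))
def wonz(uv,z):
    o=bot.get_obs();i=bot.camera_info("wrist");H=np.array(i["hand_eye"]);T=np.eye(4);T[:3,:3]=R.from_quat(o["tool_rot"]).as_matrix();T[:3,3]=o["eef_pos"]
    T=T@H;d=T[:3,:3]@np.linalg.solve(np.array(i["intrinsics"]),[uv[0],uv[1],1]);c=T[:3,3];return c+d*(z-c[2])/d[2]
E
python3 - <<'E'
from pose import *
go(-103.6,121,170,-66)
E
```

```text
t 1.6 at [ 342.9 -390.3] 253.3 yaw -17.8 shift [ 426.5 -528.1  -83.3] turn -0.84
```

```bash
python3 -m inch '[20,-25,0,0,0,-0.1,12, 45,-56,0,0,0,-0.2,12, 70,-87,0,0,0,-0.3,12, 95,-118,0,0,0,-0.4,12, 120,-149,0,0,0,-0.5,12, 145,-180,0,0,0,-0.6,12, 170,-211,0,0,0,-0.7,12, 195,-242,0,0,0,-0.84,12]'
python3 -m inch '[25,-31,-10,0,0,0,12, 50,-62,-20,0,0,0,12, 75,-93,-30,0,0,0,12, 100,-124,-40,0,0,0,12, 125,-155,-50,0,0,0,12, 150,-186,-60,0,0,0,12, 175,-217,-70,0,0,0,12, 200,-248,-80,0,0,0,12]'
python3 - <<'E'
from pose import *
go(-103.6,121,170,-66)
cv2.imwrite("pics/w0.png",bot.camera("wrist"))
for n,z in [("spacer1_c",.075),("knob",.07),("gate",.07)]:
    for r in bot.spot_point("wrist",n)[:4]: print(n,round(r["confidence"],2),np.round(r["uv"]),toG(wonz(r["uv"],z)))
E
```

```text
clock: 2.27
eef_pos: [0.3672, 0.2261, 0.2536]
tool_rot: [0.556, 0.831, 0.0, 0.0]
ft_force: [0.8, 1.0, 0.2]
grip_width: 0.0102
grasp_force: 0.0
clock: 2.93
eef_pos: [0.5673, -0.0222, 0.1728]
tool_rot: [0.554, 0.832, 0.0, 0.0]
ft_force: [0.3, 0.0, 0.4]
grip_width: 0.0099
grasp_force: 0.0
t 2.93 at [-71.7  86. ] 172.8 yaw -65.1 shift [ 30.6 -36.2  -2.8] turn -0.015
spacer1_c 0.74 [456.  92.] [-134.4  -29.6]
knob 0.49 [227.  45.] [1.8 0.8]
knob 0.18 [394. 174.] [-127.3   26.7]
gate 0.93 [232.  46.] [ 0.4 -1.3]
```

View pics/w0.png

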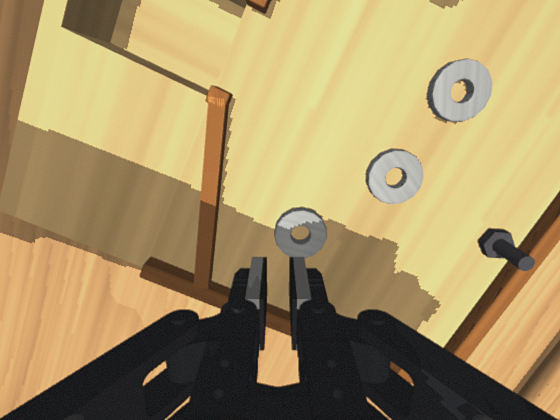

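Wrist view: spacer A is at (301,232), B at (395,176), C at (459,90). The bolt is at (495,242) and the left gate post at (220,97). The gate agrees with the fit to about 1 mm.

```bash
python3 - <<'E'
from pose import *
for u in [(301,232),(395,176),(460,90)]: print(toG(wonz(u,.076)))
print(toG(wonz((495,243),.074)), toG(wonz((230,97),.086)))
go(-103.6,121,96,-66)
E
```

```text
[-87.3  86. ]
[-125.3   25.8]
[-133.6  -35.7]
[-213.2   37.8] [-11.7  24.9]
t 3.13 at [-70.4  85.1] 172.2 yaw -65.2 shift [ 31.8 -37.2 -76.2] turn -0.013
```

```bash
python3 -m inch '[15,-18,0,0,0,-0.01,12, 30,-36,0,0,0,-0.02,12, 30,-36,-20,0,0,-0.02,12, 30,-36,-40,0,0,-0.02,12, 30,-36,-55,0,0,-0.02,12, 30,-36,-66,0,0,-0.02,12, 30,-36,-76,0,0,-0.02,12, 30,-36,-76,0,0,-0.02,12]'
python3 - <<'E'
from pose import *
go(-61.2,25.7,96,-66.6)
cv2.imwrite("pics/w1.png",bot.camera("wrist"))
E
```

```text
clock: 3.8
eef_pos: [0.5948, -0.0551, 0.0958]
tool_rot: [0.562, 0.827, -0.001, -0.001]
ft_force: [0.1, -0.9, -0.3]
grip_width: 0.0101
grasp_force: 0.0
t 3.8 at [-100.4  117.8] 95.8 yaw -66.2 shift [-35.6  93.6   0.2] turn -0.008
```

View pics/w1.png

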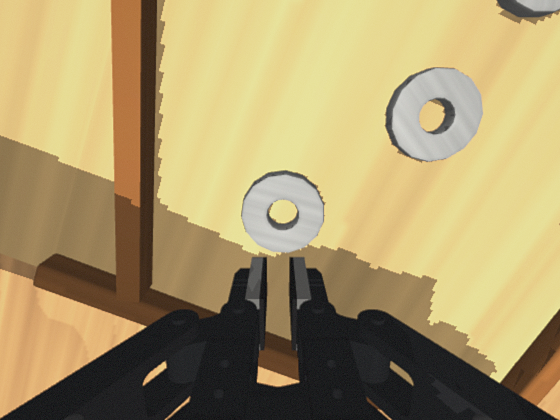

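The ring sits centred just ahead of the finger pair, so I push.

```bash
python3 -m inch '[-4,11,0,0,0,0,12, -9,23,0,0,0,0,12, -14,36,0,0,0,0,12, -19,49,0,0,0,0,12, -24,62,0,0,0,0,12, -29,75,0,0,0,0,12, -33,86,0,0,0,0,12, -36,94,0,0,0,0,12]'
python3 - <<'E'
from pose import *
go(-61.2,25.7,96,-66.6)
cv2.imwrite("pics/w2.png",bot.camera("wrist"))
for r in bot.spot_point("wrist","spacer1_c")[:4]: print(round(r["confidence"],2),np.round(r["uv"]),toG(wonz(r["uv"],.075)))
E
```

```text
clock: 4.52
eef_pos: [0.5596, 0.0395, 0.0975]
tool_rot: [0.562, 0.827, 0.0, -0.0]
ft_force: [-0.4, -0.0, -0.4]
grip_width: 0.0105
grasp_force: 0.3
t 4.52 at [-61.6  24.6] 97.5 yaw -66.2 shift [-0.4 -1.  -1.5] turn -0.007
0.97 [484. 223.] [-134.   -35.6]
```

View pics/w2.png

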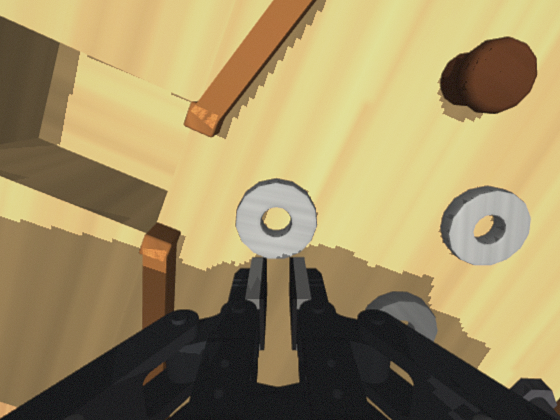

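Ring A moved cleanly and is now at (277,219), short of the gate. Next I raise, turn behind it and square to the gate.

```bash
python3 - <<'E'
from pose import *
r=toG(wonz((277,219),.080));print(r)
go(r[0]-36,r[1],130,0)
E
```

```text
[-48.7  -2.1]
t 4.62 at [-61.7  24.7] 97.3 yaw -66.1 shift [24.  25.8 32.7] turn 1.154
```

```bash
python3 -m inch '[3,-6,0,0,0,0,12, 3,-6,15,0,0,0,12, 3,-6,35,0,0,0.12,12, 8,0,35,0,0,0.24,12, 13,6,35,0,0,0.36,12, 18,12,35,0,0,0.48,12, 22,20,35,0,0,0.6,12, 24,26,35,0,0,0.72,12]'
python3 -m inch '[0,0,0,0,0,0.12,12, 0,0,0,0,0,0.24,12, 0,0,0,0,0,0.36,12, 0,0,0,0,0,0.434,12, 0,0,-12,0,0,0.434,12, 0,0,-24,0,0,0.434,12, 0,0,-36,0,0,0.434,12, 0,0,-36,0,0,0.434,12]'
python3 - <<'E'
from pose import *
cv2.imwrite("pics/w3.png",bot.camera("wrist"))
go(-25,0,96,0)
E
```

```text
clock: 5.28
eef_pos: [0.5855, 0.0628, 0.1322]
tool_rot: [0.233, 0.972, 0.0, 0.0]
ft_force: [-0.0, 0.0, -0.9]
grip_width: 0.0106
grasp_force: 0.0
clock: 5.95
eef_pos: [0.583, 0.0622, 0.0936]
tool_rot: [0.021, 1.0, -0.0, -0.002]
ft_force: [-1.0, -0.2, 0.5]
grip_width: 0.0104
grasp_force: 0.0
t 6.0 at [-84.7   0.8] 94.8 yaw -0.2 shift [-59.6   3.    1.2] turn 0.004
```

View pics/w3.png

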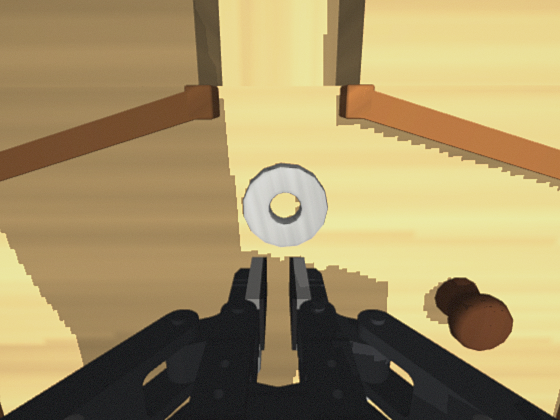

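The gate is centred at column 279 and the ring at 285. I push straight through.

```bash
python3 -m inch '[-10,0.5,0,0,0,0,12, -20,1,0,0,0,0,12, -30,1.5,0,0,0,0,12, -40,2,0,0,0,0,12, -50,2.5,0,0,0,0,12, -60,3,0,0,0,0,12, -67,3.3,0,0,0,0,12, -67,3.3,0,0,0,0,12]'
python3 - <<'E'
from pose import *
cv2.imwrite("pics/w4.png",bot.camera("wrist"))
go(-25,0,96,0)
E
```

```text
clock: 6.67
eef_pos: [0.5166, 0.0666, 0.097]
tool_rot: [0.021, 1.0, -0.0, -0.0]
ft_force: [-0.6, -0.0, 0.7]
grip_width: 0.0106
grasp_force: 0.0
t 6.72 at [-18.5  -1. ] 97.0 yaw -0.2 shift [ 6.5 -1.2 -1. ] turn 0.003
```

View pics/w4.png

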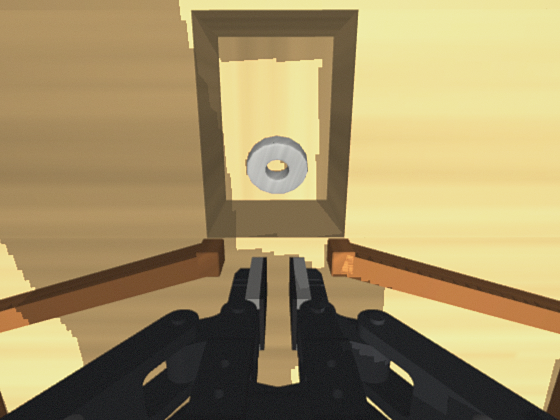

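Spacer A lies flat in the slot at (277,165). Next is spacer B.

```bash
python3 - <<'E'
from pose import *
go(-162,38.3,95.5,-18.9)
E
```

```text
t 6.72 at [-18.5  -1. ] 97.0 yaw -0.2 shift [141.9 -44.7  -1.5] turn -0.327
```

```bash
python3 -m inch '[10,0,5,0,0,0,12, 20,-3,30,0,0,-0.06,12, 45,-11,45,0,0,-0.12,12, 70,-20,45,0,0,-0.18,12, 95,-30,45,0,0,-0.24,12, 120,-40,45,0,0,-0.3,12, 142,-44.7,45,0,0,-0.327,12, 142,-44.7,40,0,0,-0.327,12]'
python3 - <<'E'
from pose import *
go(-162,38.3,95.5,-18.9)
bot.camera("wrist")
for n,z in (("spacer1_c",.075),("spacer2_c",.075)):
  for r in bot.spot_point("wrist",n)[:4]: print(round(r["confidence"],2),np.round(r["uv"]),toG(wonz(r["uv"],z)))
E
```

```text
clock: 7.38
eef_pos: [0.6646, 0.0206, 0.137]
tool_rot: [0.184, 0.983, 0.0, 0.003]
ft_force: [0.9, -0.4, 0.7]
grip_width: 0.0102
grasp_force: 0.0
t 7.38 at [-167.2   39.5] 137.0 yaw -19.0 shift [ -5.2   1.4 -41.5] turn 0.003
0.91 [392. 144.] [-128.3  -35.9]
```

```bash
python3 -m inch '[0,0,-14,0,0,0,12, 0,0,-28,0,0,0,12, 0,0,-40,0,0,0,12, 0,0,-41,0,0,0,12]'
python3 - <<'E'
from pose import *
go(-76.5,9,96,-18.9)
im=bot.camera("wrist");cv2.imwrite("pics/w5.png",im)
hsv=cv2.cvtColor(im,cv2.COLOR_BGR2HSV);m=((hsv[...,1]<50)&(hsv[...,2]>90)).astype(np.uint8)
n,L,st,ce=cv2.connectedComponentsWithStats(m)
for k in range(1,n):
    if st[k,4]>800: x,y,w,h,a=st[k];print(st[k],toG(wonz((x+w/2,y+h/2),.079)))
E
```

```text
clock: 7.87
eef_pos: [0.6566, 0.0227, 0.0929]
tool_rot: [0.182, 0.983, -0.001, -0.003]
ft_force: [-0.3, -0.4, -0.0]
grip_width: 0.01
grasp_force: 0.0
t 7.87 at [-159.2   37.7] 92.9 yaw -18.8 shift [-81.5  31.9   3.1] turn -0.001
[ 385  139   88   86 4953] [-135.1  -35.1]
[ 235  170   85   82 4616] [-127.    26.9]
```

View pics/w5.png

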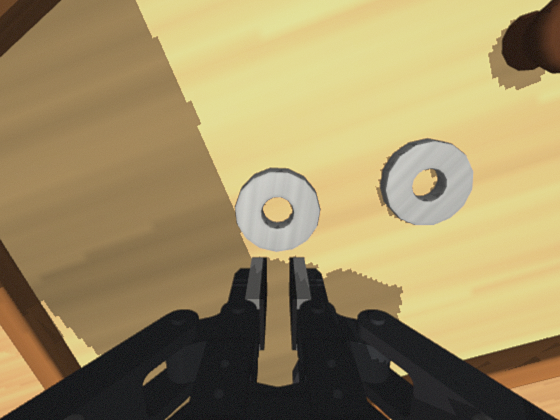

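B is centred at (278,209) in front of the fingers, and C at (428,182) is clear. I push B.

```bash
python3 -m inch '[-10,4,1,0,0,0,12, -21,8,1,0,0,0,12, -32,12.3,1,0,0,0,12, -43,16.5,1,0,0,0,12, -54,20.8,1,0,0,0,12, -65,25,1,0,0,0,12, -75,29,1,0,0,0,12, -83,32,1,0,0,0,12]'
cat > blob.py <<'E'
from pose import *
def blobs():
    im=bot.camera("wrist");hsv=cv2.cvtColor(im,cv2.COLOR_BGR2HSV);m=((hsv[...,1]<50)&(hsv[...,2]>90)).astype(np.uint8)
    n,L,st,ce=cv2.connectedComponentsWithStats(m)
    for k in range(1,n):
        if st[k,4]>800: x,y,w,h,a=st[k];print(st[k],toG(wonz((x+w/2,y+h/2),.079)))
    return im
E
python3 -c "
from blob import *
blobs();go(-84,0,96,0)"
```

```text
clock: 8.58
eef_pos: [0.5759, 0.0549, 0.0979]
tool_rot: [0.183, 0.983, 0.0, 0.001]
ft_force: [-0.0, -1.1, -0.1]
grip_width: 0.0103
grasp_force: 0.2
[ 191    0   66   70 3203] [26.4 -5.5]
[ 235  179   82   80 4284] [-47.4  -0.3]
t 8.63 at [-75.8   8.3] 97.6 yaw -18.8 shift [ 8.5  8.  -1.6] turn 0.328
```

```bash
python3 -m inch '[9,-2,-1,0,0,0,12, 12,2,-1,0,0,0.11,12, 12,6,-1,0,0,0.22,12, 10,8,-1,0,0,0.328,12, 8.5,8,-1,0,0,0.328,12]'
python3 -c "
from blob import *
blobs();go(-18,0,96,0)"
```

```text
clock: 9.05
eef_pos: [0.5853, 0.0627, 0.096]
tool_rot: [0.019, 1.0, 0.0, 0.001]
ft_force: [-0.0, -0.1, -0.2]
grip_width: 0.0104
grasp_force: 0.0
[ 245    0   68   45 2005] [19.  -0.1]
[ 237  156   85   83 4678] [-46.1  -0.1]
t 9.1 at [-85.9   0.7] 95.9 yaw -0.2 shift [-67.8   3.3   0.1] turn 0.003
```

```bash
python3 -m inch '[-10,0.5,0,0,0,0,12, -20,1,0,0,0,0,12, -30,1.5,0,0,0,0,12, -40,2,0,0,0,0,12, -50,2.5,0,0,0,0,12, -59,3,0,0,0,0,12, -67,3.3,0,0,0,0,12, -67,3.3,0,0,0,0,12]'
python3 -c "
from blob import *
cv2.imwrite('pics/w6.png',blobs());go(-169,-51,95.5,22.7)"
```

```text
clock: 9.77
eef_pos: [0.5161, 0.0655, 0.0954]
tool_rot: [0.02, 1.0, -0.0, -0.001]
ft_force: [-0.5, -0.4, -0.1]
grip_width: 0.0103
grasp_force: 0.0
[ 247  111   62   85 4067] [40.  0.]
t 9.82 at [-18.2   0.2] 95.5 yaw -0.1 shift [152.6  45.4   0. ] turn 0.398
```

View pics/w6.png

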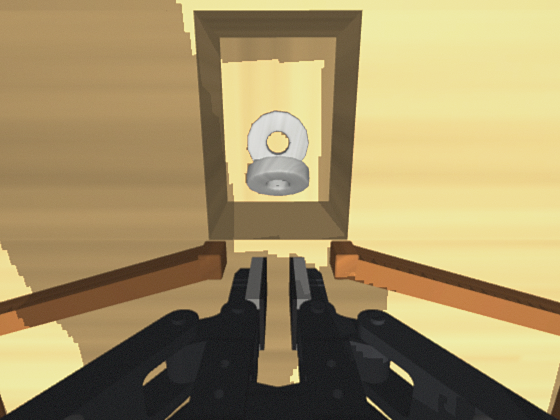

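A and B are both in the slot, stacked at (278,160). Now spacer C.

```bash
python3 -m inch '[10,0,5,0,0,0,12, 25,4,30,0,0,0.07,12, 50,12,45,0,0,0.15,12, 75,20,45,0,0,0.23,12, 100,29,45,0,0,0.31,12, 125,38,45,0,0,0.39,12, 145,44,45,0,0,0.398,12, 152.6,45.4,45,0,0,0.398,12]'
python3 -m inch '[0,0,-4,0,0,0,12, 0,0,-18,0,0,0,12, 0,0,-32,0,0,0,12, 0,0,-43,0,0,0,12, 0,0,-44,0,0,0,12]'
python3 -c "
from blob import *
blobs();go(-75.8,-10.8,96,22.8)"
```

```text
clock: 10.48
eef_pos: [0.6734, 0.1121, 0.1397]
tool_rot: [-0.178, 0.984, 0.0, 0.001]
ft_force: [-0.3, -0.7, -0.4]
grip_width: 0.0099
grasp_force: 0.0
clock: 10.9
eef_pos: [0.6681, 0.1104, 0.093]
tool_rot: [-0.178, 0.984, 0.0, -0.003]
ft_force: [-0.7, 0.2, -0.8]
grip_width: 0.0101
grasp_force: 0.0
[ 230  164   85   84 4723] [-134.8  -34.6]
t 10.95 at [-167.9  -50.5] 94.1 yaw 22.7 shift [-93.5 -36.1   1.9] turn 0.002
```

```bash
python3 -m inch '[-3,-4,1,0,0,0,12, -14,-8,1,0,0,0,12, -26,-12.5,1,0,0,0,12, -38,-17,1,0,0,0,12, -50,-22,1,0,0,0,12, -62,-26.5,1,0,0,0,12, -74,-31,1,0,0,0,12, -84,-35,1,0,0,0,12]'
python3 -m inch '[-7,-3,0,0,0,0,12, -7,-3,0,0,0,0,12]'
python3 -c "
from blob import *
blobs();go(-84,0,96,0)"
```

```text
clock: 11.62
eef_pos: [0.5863, 0.0755, 0.099]
tool_rot: [-0.178, 0.984, -0.0, 0.001]
ft_force: [-0.2, 0.8, -0.6]
grip_width: 0.0107
grasp_force: 0.2
clock: 11.78
eef_pos: [0.5786, 0.0723, 0.0986]
tool_rot: [-0.178, 0.984, -0.0, 0.0]
ft_force: [-0.1, 0.0, 0.1]
grip_width: 0.0103
grasp_force: 0.0
[ 305    0   74   90 5041] [19.4  6.3]
[ 240  176   81   79 4287] [-51.1   1.3]
t 11.83 at [-80.2  -9.3] 98.5 yaw 22.7 shift [ 3.4 -9.4 -2.5] turn -0.396
```

```bash
python3 -m inch '[8,3,-2,0,0,0,12, 14,2,-2,0,0,-0.1,12, 13,-4,-2,0,0,-0.2,12, 10,-9,-2,0,0,-0.3,12, 8,-10,-2,0,0,-0.396,12, 8,-10,-2,0,0,-0.396,12]'
python3 -c "
from blob import *
blobs();go(-18,0,96,0)"
```

```text
clock: 12.33
eef_pos: [0.5885, 0.0631, 0.0951]
tool_rot: [0.02, 1.0, 0.0, 0.0]
ft_force: [0.7, 0.4, 0.8]
grip_width: 0.0104
grasp_force: 0.0
[ 242    0   71   59 3457] [13.   0.1]
[ 232  158   85   83 4683] [-50.4   1.2]
t 12.38 at [-89.6  -0.2] 95.2 yaw 0.1 shift [-71.5   2.5   0.8] turn -0.003
```

```bash
python3 -m inch '[-10,0,0,0,0,0,12, -20,0.5,0,0,0,0,12, -30,1,0,0,0,0,12, -40,1.3,0,0,0,0,12, -50,1.7,0,0,0,0,12, -59,2.1,0,0,0,0,12, -66,2.5,0,0,0,0,12, -72,2.7,0,0,0,0,12]'
python3 -m inch '[0,0,0,0,0,0,12, 12,0,0,0,0,0,12, 20,0,20,0,0,0,12, 25,0,50,0,0,0,12, 25,0,80,0,0,0,12, 25,0,80,0,0,0,12]'
python3 - <<'E'
from blob import *
a=blobs();b=bot.camera("scene");cv2.imwrite('pics/fin.png',cv2.resize(np.hstack([a,b]),(800,300)))
for n in ("knob","bolt"):
    for r in bot.spot_point("scene",n)[:1]: print(n,r["uv"])
go(0,0,0,0)
E
```

```text
clock: 13.05
eef_pos: [0.5154, 0.066, 0.0954]
tool_rot: [0.018, 1.0, 0.0, 0.0]
ft_force: [0.8, -0.8, -0.1]
grip_width: 0.0101
grasp_force: 0.0
clock: 13.55
eef_pos: [0.5449, 0.0662, 0.1815]
tool_rot: [0.019, 1.0, 0.001, 0.006]
ft_force: [1.2, -0.0, 0.7]
grip_width: 0.0102
grasp_force: 0.0
[ 253   65   50   75 2758] [30.9 -1.5]
knob [358.4, 255.5]
bolt [237.8, 278.4]
t 13.75 at [-40.9  -0.7] 174.4 yaw 0.0 shift [ -40.9    0.8 -174.4] turn -0.001
```

View pics/fin.png

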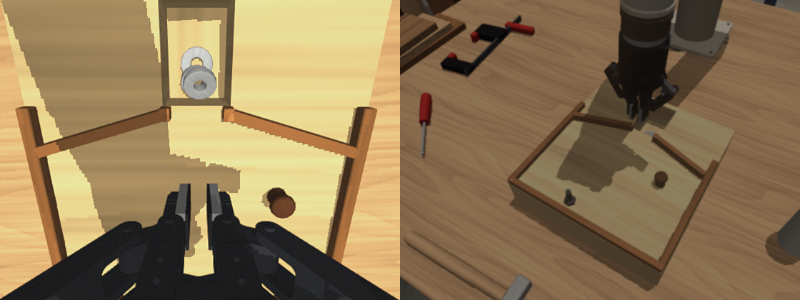

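The deck is clear: all three spacers are in the slot at (198,75), and the knob and bolt are still standing where they were.

```bash
python3 -c "
from workcell import bot
print(bot.job_done())"
```

```text
the job is handed in; nothing more can be done
None
```

All three spacers were pushed through the gate one at a time and lie in the slot, the knob and bolt are still standing in place, and the job was handed in at about 14 s.

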